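# Close the job-card holder and hold a spring clip gaping over its edge

### The arm

A 7-joint arm with a two-finger parallel gripper is mounted at the origin on the work surface. World frame = base frame: x ahead of the robot, y to its left, z up, the work surface at z = 0. Lengths are in m, angles in rad, forces in N, time in s.
With the tool pointing down it reaches from about 0.425 to 0.925 m from the base axis. Payload 6.8 kg.
Tool frame: the origin (TCP) lies at the very end of the fingers, on their centre line; the grasp point (between the pads) lies manip.tcp_to_grasp behind it (manip.tcp_to_grasp is the distance from the TCP to the grasp point, in m); z points along the fingers, y is the line along which they close (so a half turn about z gives the same grasp; the last joint's range is limited). The gripper opens to 88 mm and grips with 3 to 60 N. Pads are 20 mm wide; open, the fingers measure 115 mm over their backs; the gripper's body (75 mm by 178 mm) begins 61 mm behind the grasp point.
Start: joints at [-1.338, 0.477, 0.022, 1.555, -0.011, 1.109, -0.083], TCP at [0.226, 0.636, 0.223] pointing down, gripper open.
Joint ranges: [-2.96, 2.96], [-0.34, 2.1], [-1.41, 1.46], [0.24, 2.44], [-1.37, 4.51], [0.17, 1.92], [-2.96, 2.96]. Speed limits (rad/s): [2.39, 2.39, 3.14, 3.14, 3.14, 3.14, 3.14].

### API

Orientations are given as [roll, pitch, yaw] about the fixed x, y, z axes, in that order (R = Rz(yaw) Ry(pitch) Rx(roll)).
In Python, from rig import manip gives the robot as it stands.
- The arm moves only by the tool play_rows, never from a script. Its argument "steps" is a list of rows, each a list of 3 entries, a list of its own where there are three numbers: the shift along the tool's x, y, z in mm, then the turn, a rotation vector about the tool's x, y, z in rad, then the opening in per cent of the stroke, from 0 (shut) to 100 (fully open). In form: [[[x, y, z], [ax, ay, az], claw], ...]. A call has exactly 8 rows; each row is the pose to reach, as a shift and turn from the pose commanded when the call began, along the tool's axes at that moment; what a row does not reach only later rows make up. A row lasts 1/10 s, in which the tool goes at most 50 mm and 8.59 degrees, less where a joint would pass 70% of its speed; a pose out of reach is approached as far as the arm can. A call with a gripper value outside its range is refused whole. The fingers move at their own pace and stop on an object; "force" is the grip in N (left out, the last holds). Time passes only in rows, so rows that repeat a pose let the fingers close, or fill a call up. It gives the time, the measured TCP pose, the force, the opening and the grip force at its end, in the units of the state.
- manip.read_state(): the state, without advancing time (a new reading comes with each control period).
- manip.read_camera(name): name is "scene" or "top" or "wrist"; returns the picture (420x560x3 uint8, red, green, blue); there is no depth.
- manip.camera_info(name): a dict with "fx", "fy", "cx", "cy" (pixels), "extrinsics" (4x4, takes a point from camera to world coordinates). Camera axes: x right, y down, z forward; pixel columns grow to the right and rows downward; lengths in m; the calibration is good to about 2 mm. A picture is of the moment at which its call begins: read the wrist's pose just before it. camera_info takes no time and is no camera call; for the wrist camera it gives the pose at the moment of the call.
- manip.finish_job(): hands the job in; it is judged then, once.
Trained networks look in the newest picture that a camera, given by its name, has taken for a name from the list of things; names that differ only in an ending like _2 or _b are one class to them, and where a whole thing is asked for, a point or a joint stands for the part that bears it (a point fixed in the world has none). Each returns a list of dicts, best first, with "score" (0 to 1); they miss things now and then, are a little off and sometimes report something else, mostly with a low value. They report only what shows in the picture. A call takes as long as a camera call. They do not tell look-alikes from the thing itself.
- manip.recognise(target, camera): "point" ([column, row] in pixels, amid what is visible of it).
- manip.trace(target, camera): "region" (420x560 bool, what is visible of it) and "point" ([column, row] in pixels, amid what is visible of it).
The state is a dict: "time_s": time; "q": joint angles; "qvel": joint speeds; "joint_torque": joint torques, N m; "eef_pos": TCP position; "tcp_rot": TCP orientation; "contact_force": force on the tool from outside, world axes, zero at the start; "wrist_torque": the same for the moment, N m; "finger_gap": opening from 0.0 (shut) to 1.0 (fully open); "finger_force": force on a finger pad.
Only numpy, scipy, OpenCV 4.12 (cv2) and the standard library are available. Lean on these libraries where they do the work, as an engineer would, in place of code of your own. Each camera call takes 0.05 s, during which the arm holds its last target. There are 200 camera calls.

### The job

The job card is loaded, so first swing the holder's hinged front cover up fully shut against it. Then take the spring clip off its perch by squeezing its two tails, carry it to the holder and hold it squeezed wide open astride the top edge near the middle, one jaw well down on each side of the closed boards and neither touching them. Finish while still holding it gaping there - do not let it bite - and leave the label roll, bin, bottle and screwdriver alone.

Things in the scene. Friction and masses are not known exactly. Their poses are not given: they have to be found in the camera images.
- stand: Job-card holder, fixed: foot 100 (x) x 130 (y) x 12 mm with an upright back board, a stiff white card and a hinged front cover that opens to its -x side. Origin: centre of the foot's underside, z up. Yaw is a quarter turn +-0.4 rad, so the cover leans roughly towards world -y.
- stand_edge (a point): Middle of the holder's top edge, 130 mm straight above the stand's origin. With the cover shut, cover, card and back board are a stack 13 mm thick (stand x -6.5 to +6.5 mm) and 110 mm wide (stand y -55 to +55 mm); both boards end at this height, the card between them stands 6 mm higher.
- cover (a joint): Hinge of the cover, rad: 0 = shut upright against the card (a stop), growing as its top leans out to the stand's -x side; starts 0.35 to 0.7. It stays where it is left; 1 N square to it at the top moves it, but it can jam on a finger pushed dead level: rise with its arc. The cover is a board 110 x 112 x 5 mm; its hinge line is 16 mm above the stand's underside, 4 mm to the -x side of its origin.
- cover_top (a point): Middle of the cover's top edge (mid-thickness), 114 mm from the hinge line.
- perch: Perch, fixed: foot 60 (x) x 70 (y) x 12 mm with an upright steel strip 6 mm thick in x, 50 mm wide in y, its top 45 mm above the underside. The clip starts clamped over this strip. Origin: centre of the foot's underside.
- clip: Black spring clip (large clothes-peg shape), 65 g, 24 mm wide, upright, tails up, jaws biting the perch strip. Origin on its hinge pin, 71 mm above the perch's underside; x across the jaws, y along the pin, z up. At rest the sloping tails end 52 mm above the pin, about 55 mm apart over the outsides; the jaws end 55 mm below the pin.
- clip_jaw (a joint): Angle between the clip's levers, rad: about 0 on the perch, 0.70 squeezed fully open (a stop). Squeezing the tail ends along the clip's x opens it: 5 N each to start, 9 N at the stop. There the tails are parallel, 25 mm over the outsides, 57 mm above the pin; jaw tips 40 mm apart, 51 mm below the pin. Springs back if released.
- tip_a (a point): Inner lower corner of the jaw on the clip's +x side, mid-width.
- tip_b (a point): Inner lower corner of the jaw on the clip's -x side, mid-width.
- roll: Bystander: loose white label roll, 100 mm across, 50 mm high, lying flat; origin centre of its underside.
- bin: Bystander: loose dark green open bin, 100 x 130 x 60 mm; origin centre of its underside.
- bottle: Bystander: loose white bottle, 56 mm across, 140 mm tall; origin centre of its underside.
- driver: Bystander: loose screwdriver lying on the table.
Not all that is in view belongs to the job. Of the things like the clip, leave any that is green or red; of the rest the smaller one is meant.

How it is judged:
By the outcome, as a careful person would: the job done as asked, in the order asked, and still so for the second after the job is handed in, while the arm keeps its last pose, push and grip.
It also fails if it takes over 64 s, if anything falls off the work surface, if the arm or the gripper's body presses on something with over 40 N, if the wrist force passes 120 N, or if a joint passes its speed limit or range.

## Working session

There is one attempt and no reset: what is moved stays moved. The work goes in short steps, Python scripts to look and compute and a tool call to move; the robot and the scene stay as the last step left them, time stands still between calls to the robot, and variables do not carry over. Pictures are saved under pics/ and viewed, at most 10 in all, crops included, and the job is handed in when it is done.

Besides the shell and the picture viewer there is one more tool, called after ">>>" in YAML: its name, and indented under it one key for each argument. play_rows: Moves the arm, as the interface text tells. Its arguments: {"type":"object","properties":{"steps":{"type":"array","items":{"type":"array"}},"force":{"type":"number"}},"required":["steps"]}

```bash
mkdir -p pics; ls; python3 - <<'E'
from rig import manip
import cv2, numpy as np
ims=[]
for c in ("scene","top"):
    im=manip.read_camera(c); cv2.imwrite(f"pics/{c}0.png",im[:,:,::-1])
    I=manip.camera_info(c); print(c,I["fx"],I["cx"],I["cy"],np.round(I["extrinsics"],3).tolist())
    for t in ("stand","cover","perch","clip"):
        print(t,[(np.round(d["point"]).tolist(),round(d["score"],2)) for d in manip.recognise(t,c)])
s=manip.read_state();print(s["time_s"],s["eef_pos"],s["tcp_rot"],manip.tcp_to_grasp)
E
```

```text
pics
scene 463.173175116887 286.27126588350353 208.60920146303292 [[0.406, 0.522, -0.75, 1.382], [0.914, -0.217, 0.344, -0.304], [0.016, -0.825, -0.565, 0.701], [0.0, 0.0, 0.0, 1.0]]
stand [([316.0, 224.0], 0.79)]
cover [([304.0, 211.0], 0.73), ([185.0, 230.0], 0.38)]
perch [([188.0, 245.0], 0.78)]
clip [([179.0, 198.0], 0.88), ([145.0, 208.0], 0.7), ([188.0, 219.0], 0.66), ([235.0, 204.0], 0.62)]
top 397.11699221396736 276.99890451660406 209.35729043793378 [[0.024, -0.995, 0.093, 0.494], [-1.0, -0.023, 0.019, 0.053], [-0.017, -0.094, -0.995, 1.058], [0.0, 0.0, 0.0, 1.0]]
stand [([246.0, 221.0], 0.79)]
cover [([260.0, 218.0], 0.82)]
perch [([358.0, 249.0], 0.85)]
clip [([325.0, 238.0], 0.84), ([360.0, 289.0], 0.8), ([404.0, 288.0], 0.67), ([372.0, 242.0], 0.51)]
0.5 [0.2255963  0.6361663  0.22263237] [-3.14154890e+00 -3.03341439e-05  2.80074210e+00] 0.0187
```

View pics/scene0.png

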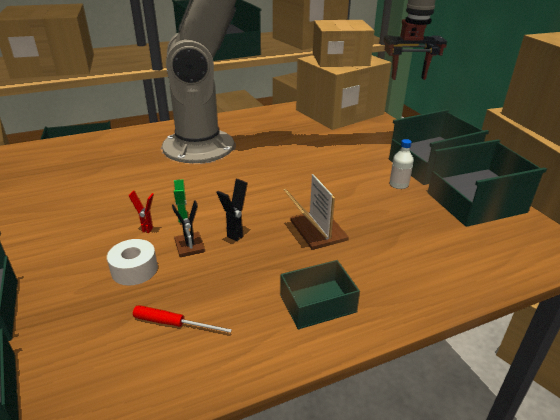

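View pics/top0.png

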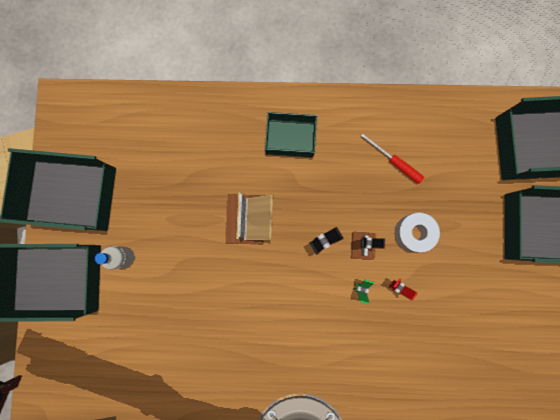

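The scene picture shows the perched small black clip at about (188,222), with a large black decoy at (235,210). The red (143,212) and green (180,195) clips are also decoys, and the holder is at (316,224). In the top picture the clip is at (370,243), the decoy at (325,240) and the holder at (248,218), with its cover leaning right (towards -y).

```bash
cat > h.py <<'E'
from rig import manip
import cv2, numpy as np
from scipy.optimize import minimize
def box(x0,x1,y0,y1,z0,z1): return np.array([[x,y,z] for x in (x0,x1) for y in (y0,y1) for z in (z0,z1)])/1000.
def stand_parts(p):
    c=p[3]; cov=box(-2.5,2.5,-55,55,2,114)
    R=np.array([[np.cos(c),0,-np.sin(c)],[0,1,0],[np.sin(c),0,np.cos(c)]])
    return [box(-50,50,-65,65,0,12),box(-1.5,6.5,-55,55,12,130),box(-1,1,-50,50,12,136),cov@R.T+[-.004,0,.016]]
def perch_parts(p): return [box(-30,30,-35,35,0,12),box(-3,3,-25,25,12,45)]
def place(P,p):
    c,s=np.cos(p[2]),np.sin(p[2]); return P@np.array([[c,-s,0],[s,c,0],[0,0,1]]).T+[p[0],p[1],0]
def proj(P,I):
    E=np.linalg.inv(I["extrinsics"]); q=P@E[:3,:3].T+E[:3,3]
    return np.c_[I["fx"]*q[:,0]/q[:,2]+I["cx"],I["fy"]*q[:,1]/q[:,2]+I["cy"]]
def render(parts,p,I):
    m=np.zeros((420,560),np.uint8)
    for P in parts(p):
        h=cv2.convexHull(proj(place(P,p),I).astype(np.float32)); cv2.fillConvexPoly(m,np.round(h*16).astype(np.int32),255,cv2.LINE_AA,4)
    return m/255.
def fit(parts,views,p0,d):
    def cost(p):
        t=0
        for reg,ign,I in views:
            r=render(parts,p,I)*(~ign); g=reg&~ign
            t+=1-np.minimum(r,g).sum()/np.maximum(r,g).sum()
        return t/len(views)
    best=None
    for k in range(3):
        S=[np.array(p0)]+[np.array(p0)+np.eye(len(d))[i]*d[i]*(-1)**k for i in range(len(d))]
        r=minimize(cost,p0,method="Nelder-Mead",options=dict(initial_simplex=S,xatol=1e-4,fatol=1e-5,maxiter=400))
        p0=r.x
    return r.x,r.fun
def back(px,I,z):
    E=I["extrinsics"]; d=E[:3,:3]@[(px[0]-I["cx"])/I["fx"],(px[1]-I["cy"])/I["fy"],1]
    return E[:3,3]+d*(z-E[2,3])/d[2]
E
cat > m1.py <<'E'
from h import *
sv=[];pv=[]
for c,pt in (("scene",(188,219)),("top",(372,242))):
    manip.read_camera(c); I=manip.camera_info(c)
    s=manip.trace("stand",c)[0]["region"]; cv=manip.trace("cover",c)[0]["region"]
    print(s.sum(),cv.sum(),(s&cv).sum())
    p=manip.trace("perch",c)[0]["region"]
    ig=np.zeros_like(p)
    for d in manip.trace("clip",c):
        ig|=d["region"]
    ig=cv2.dilate(ig.astype(np.uint8),np.ones((3,3)))>0
    sv.append((s|cv,np.zeros_like(s),I)); pv.append((p,ig,I))
np.savez("m1.npz",*[v[0] for v in sv+pv])
I=sv[1][2]
a=back((248,218),I,.06)
print(a,fit(stand_parts,sv,[a[0],a[1],1.57,.5],[.02,.02,.2,.2]))
a=back((364,245),I,.01); b=back((372,243),I,.08); print(b)
print(fit(perch_parts,pv,[a[0],a[1],1.57],[.01,.01,.2]))
E
python3 m1.py
```

```text
2075 157 153
134 1107 0
[0.56370864 0.14492376 0.06      ] (array([0.56833677, 0.15641563, 1.52331943, 0.60132721]), np.float64(0.3428117815137195))
[ 0.50802725 -0.16237252  0.08      ]
(array([ 0.50298797, -0.15511348,  1.51394123]), np.float64(0.5617654960660142))
```

```bash
python3 - <<'E'
from h import *
z=np.load("m1.npz"); out=[]
for i,(c,x,y) in enumerate((("scene",150,170),("top",220,180))):
    im=cv2.imread(f"pics/{c}0.png"); im=cv2.resize(im,None,fx=4,fy=4,interpolation=cv2.INTER_CUBIC)
    for k,col in ((i,(0,255,255)),(2+i,(255,0,255))):
        m=cv2.resize(z[f"arr_{k}"].astype(np.uint8),None,fx=4,fy=4,interpolation=0)
        cs,_=cv2.findContours(m,0,2); cv2.drawContours(im,cs,-1,col,1)
    I=manip.camera_info(c)
    for parts,p in ((stand_parts,[.568,.156,1.523,.6]),(perch_parts,[.503,-.155,1.514])):
        for P in parts(p):
            h=cv2.convexHull((proj(place(P,p),I)*4+1.5).astype(np.int32)); cv2.polylines(im,[h],True,(0,255,0),1)
    out.append(im[y*4:y*4+(90 if i==0 else 70)*4-60, x*4:x*4+800])
cv2.imwrite("pics/ov1.png",np.vstack(out)[:600])
E
```

```text
(no output)
```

View pics/ov1.png

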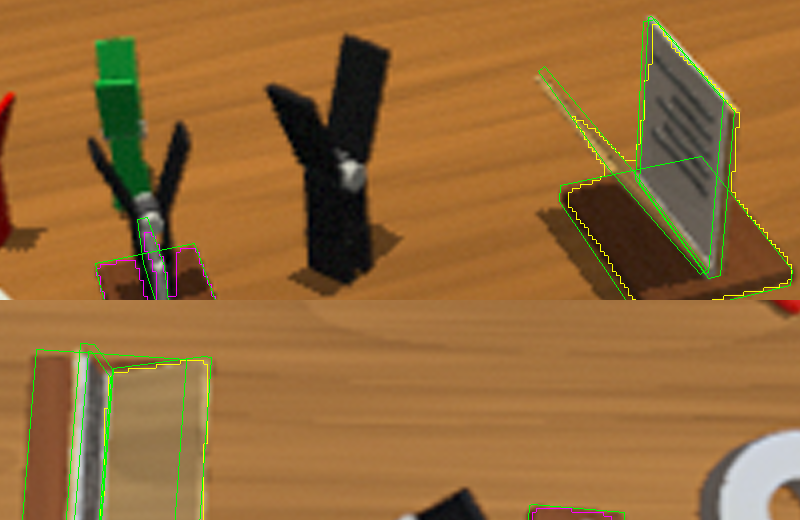

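The overlay matches well: the stand is at about (0.568, 0.156), yaw 1.52, cover about 0.6; the perch is at about (0.503, -0.155). I'll move to a spot above the cover for a wrist view.

```bash
cat > go.py <<'E'
import sys
from h import *
from scipy.spatial.transform import Rotation as Ro
s=manip.read_state(); R=Ro.from_euler("xyz",s["tcp_rot"]); p=np.array(s["eef_pos"])
print("t",s["time_s"],"pos",np.round(p*1000,1),"rot",np.round(s["tcp_rot"],3),"F",np.round(s["contact_force"],1),"gap",s["finger_gap"],s["finger_force"])
for a in sys.argv[1:]:
    x,y,z,yaw=map(float,a.split(","))
    T=Ro.from_euler("xyz",[np.pi,0,yaw])
    print(a,np.round(R.inv().apply(np.array([x,y,z])-p*1000),1),np.round((R.inv()*T).as_rotvec(),3))
E
python3 go.py 570,60,320,3.09
```

```text
t 1.0 pos [225.6 636.2 222.7] rot [ 3.142 -0.     2.801] F [ 0.8 -0.4  0.5] gap 1.0022800279674111 0.0
570,60,320,3.09 [-517.2 -427.9  -97.3] [ 0.    -0.    -0.289]
```

>>> play_rows:
  steps:
    - [[-20,-15,-70],[0,0,-0.05],100]
    - [[-60,-50,-97],[0,0,-0.1],100]
    - [[-95,-80,-97],[0,0,-0.15],100]
    - [[-130,-110,-97],[0,0,-0.2],100]
    - [[-170,-140,-97],[0,0,-0.25],100]
    - [[-205,-170,-97],[0,0,-0.289],100]
    - [[-240,-200,-97],[0,0,-0.289],100]
    - [[-280,-230,-97],[0,0,-0.289],100]

```text
time_s: 1.8
eef_pos: [0.4085, 0.3312, 0.32]
tcp_rot: [3.141, 0.0, 3.09]
contact_force: [1.4, 0.4, 0.6]
finger_gap: 1.003
finger_force: 0.0
```

```bash
python3 go.py 570,60,320,3.09
```

```text
t 1.8 pos [408.5 331.2 320. ] rot [3.141 0.    3.09 ] F [1.4 0.4 0.6] gap 1.0029511320055442 0.0
570,60,320,3.09 [-1.753e+02 -2.625e+02 -1.000e-01] [ 0.001  0.    -0.   ]
```

>>> play_rows:
  steps:
    - [[-25,-40,0],[0,0,0],100]
    - [[-50,-80,0],[0,0,0],100]
    - [[-75,-120,0],[0,0,0],100]
    - [[-100,-160,0],[0,0,0],100]
    - [[-130,-200,0],[0,0,0],100]
    - [[-155,-235,0],[0,0,0],100]
    - [[-175,-262,0],[0,0,0],100]
    - [[-175,-262,0],[0,0,0],100]

```text
time_s: 2.6
eef_pos: [0.5708, 0.0568, 0.3198]
tcp_rot: [-3.139, 0.001, 3.082]
contact_force: [0.2, -0.4, -0.1]
finger_gap: 0.999
finger_force: 0.0
```

```bash
python3 - <<'E'
from h import *
I=manip.camera_info("wrist"); im=manip.read_camera("wrist"); cv2.imwrite("pics/w1.png",im[:,:,::-1])
print(I["fx"],np.round(I["extrinsics"],3).tolist())
for t in ("stand","cover","perch","clip"): print(t,[(np.round(d["point"]).tolist(),round(d["score"],2)) for d in manip.recognise(t,"wrist")])
for n,q in (("foot",place(stand_parts([0,0,0,.6])[0],[.568,.156,1.523])),("cov",place(stand_parts([0,0,0,.6])[3],[.568,.156,1.523]))): print(n,np.round(proj(q,I)).tolist())
print(manip.read_state()["eef_pos"])
E
```

```text
370.3437495770563 [[0.06, 0.951, 0.302, 0.487], [0.998, -0.057, -0.02, 0.061], [-0.002, 0.303, -0.953, 0.481], [0.0, 0.0, 0.0, 1.0]]
stand [([349.0, 156.0], 0.58)]
cover [([327.0, 164.0], 0.8), ([15.0, 160.0], 0.28)]
perch [([105.0, 113.0], 0.94)]
clip [([14.0, 33.0], 0.74), ([166.0, 135.0], 0.63), ([63.0, 130.0], 0.61), ([74.0, 20.0], 0.61)]
foot [[316.0, 205.0], [317.0, 208.0], [318.0, 105.0], [319.0, 106.0], [390.0, 205.0], [393.0, 207.0], [398.0, 104.0], [401.0, 105.0]]
cov [[350.0, 201.0], [307.0, 225.0], [354.0, 114.0], [308.0, 119.0], [354.0, 202.0], [311.0, 226.0], [358.0, 114.0], [312.0, 119.0]]
[0.56846325 0.06422982 0.31959998]
```

View pics/w1.png

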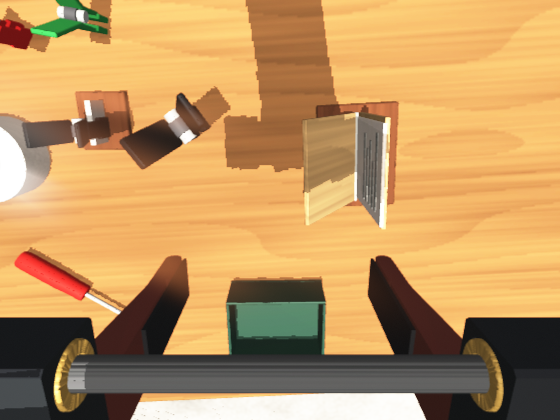

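The wrist view shows the holder foot at (317–397, 103–205), the cover top edge at x≈305–308 and the perched clip at about (75,128). All are within about 3 px of my predictions. I'll refine with a fit in this view.

```bash
cat > m2.py <<'E'
from h import *
manip.read_camera("scene"); 
I=manip.camera_info("wrist"); manip.read_camera("wrist")
s=manip.trace("stand","wrist")[0]["region"]; c=manip.trace("cover","wrist")[0]["region"]; p=manip.trace("perch","wrist")[0]["region"]
print(s.sum(),c.sum(),(s&c).sum(),p.sum())
ig=np.zeros_like(p)
for d in manip.trace("clip","wrist"):
    ig|=d["region"]
ig=cv2.dilate(ig.astype(np.uint8),np.ones((3,3)))>0
n=np.zeros_like(p)
print(fit(stand_parts,[(s|c,n,I)],[.568,.156,1.523,.6],[.01,.01,.1,.1]))
print(fit(perch_parts,[(p,ig,I)],[.503,-.155,1.51],[.01,.01,.1]))
E
python3 m2.py
```

```text
9983 5042 5012 2125
(array([0.56573292, 0.15438343, 1.55587372, 0.61234649]), np.float64(0.043353005247597665))
(array([ 0.50249523, -0.15851829,  1.49401768]), np.float64(0.09321944513469405))
```

```bash
python3 go.py 564,50,93,3.127; python3 - <<'E'
import numpy as np
for c in np.linspace(.68,0,8): print(round(c,2),np.round([154.4-4-114*np.sin(c)-2.5*np.cos(c)-13.5,16+114*np.cos(c)-2.5*np.sin(c)-15],1))
E
```

```text
t 3.15 pos [568.9  63.  319.7] rot [3.141 0.    3.091] F [-0.4  0.2  0.1] gap 1.0028572939725542 0.0
564,50,93,3.127 [  4.2 -13.3 226.7] [ 0.     0.    -0.036]
0.68 [63.3 88.1]
0.58 [72.1 94.8]
0.49 [ 81.5 100.6]
0.39 [ 91.4 105.6]
0.29 [101.8 109.5]
0.19 [112.4 112.4]
0.1 [123.4 114.2]
0.0 [134.4 115. ]
```

>>> play_rows:
  steps:
    - [[4,-13,30],[0,0,-0.036],0]
    - [[4,-13,70],[0,0,-0.036],0]
    - [[4,-13,110],[0,0,-0.036],0]
    - [[4,-13,150],[0,0,-0.036],0]
    - [[4,-13,185],[0,0,-0.036],0]
    - [[4,-13,212],[0,0,-0.036],0]
    - [[4,-13,227],[0,0,-0.036],0]
    - [[4,-13,227],[0,0,-0.036],0]

```text
time_s: 3.95
eef_pos: [0.5627, 0.0497, 0.0905]
tcp_rot: [-3.141, -0.004, 3.126]
contact_force: [0.1, 0.4, 0.7]
finger_gap: 0.311
finger_force: 0.0
```

```bash
python3 - <<'E'
from rig import manip
manip.read_camera("scene")
E
python3 go.py 564,50,93,3.127
```

```text
t 4.0 pos [563.8  49.7  92. ] rot [-3.141e+00 -2.000e-03  3.126e+00] F [0.3 0.4 0.9] gap 0.2652728961159547 0.0
564,50,93,3.127 [-0.2  0.3 -1. ] [-0.    -0.002 -0.001]
```

>>> play_rows:
  steps:
    - [[0,0,0],[0,0,0],0]
    - [[0,0,0],[0,0,0],0]
    - [[0,0,0],[0,0,0],0]
    - [[0,6,0],[0,0,0],0]
    - [[0,12,0],[0,0,0],0]
    - [[0,18,0],[0,0,0],0]
    - [[0,24,-3],[0,0,0],0]
    - [[0,30,-6],[0,0,0],0]

```text
time_s: 4.8
eef_pos: [0.5647, 0.0798, 0.0988]
tcp_rot: [-3.141, -0.0, 3.126]
contact_force: [-0.4, -1.6, 1.8]
finger_gap: 0.005
finger_force: 0.9
```

>>> play_rows:
  steps:
    - [[0,6,-3],[0,0,0],0]
    - [[0,12,-6],[0,0,0],0]
    - [[0,18,-9],[0,0,0],0]
    - [[0,24,-11],[0,0,0],0]
    - [[0,30,-13],[0,0,0],0]
    - [[0,36,-14],[0,0,0],0]
    - [[0,42,-15],[0,0,0],0]
    - [[0,46,-16],[0,0,0],0]

```text
time_s: 5.6
eef_pos: [0.5655, 0.1265, 0.1146]
tcp_rot: [3.141, -0.0, 3.126]
contact_force: [0.8, 0.4, -1.2]
finger_gap: 0.003
finger_force: 0.3
```

```bash
python3 go.py
```

```text
t 5.6 pos [565.5 126.5 114.6] rot [ 3.141 -0.     3.126] F [ 0.8  0.4 -1.2] gap 0.003198384242322703 0.2717630199913401
```

>>> play_rows:
  steps:
    - [[0,1,0],[0,0,0],0]
    - [[0,2,0],[0,0,0],0]
    - [[0,3,0],[0,0,0],0]
    - [[0,4,0],[0,0,0],0]
    - [[0,5,-1],[0,0,0],0]
    - [[0,6,-1],[0,0,0],0]
    - [[0,7,-1],[0,0,0],0]
    - [[0,7,-1],[0,0,0],0]

```text
time_s: 6.4
eef_pos: [0.5657, 0.1329, 0.1157]
tcp_rot: [3.141, 0.0, 3.126]
contact_force: [-0.3, -0.2, -0.7]
finger_gap: 0.004
finger_force: 0.0
```

>>> play_rows:
  steps:
    - [[0,0.5,0],[0,0,0],0]
    - [[0,1,0],[0,0,0],0]
    - [[0,1.5,0],[0,0,0],0]
    - [[0,2,0],[0,0,0],0]
    - [[0,2.5,0],[0,0,0],0]
    - [[0,3,0],[0,0,0],0]
    - [[0,3,0],[0,0,0],0]
    - [[0,3,0],[0,0,0],0]

```text
time_s: 7.2
eef_pos: [0.5658, 0.1358, 0.1157]
tcp_rot: [3.141, 0.0, 3.126]
contact_force: [-0.7, 0.8, 0.4]
finger_gap: 0.009
finger_force: 0.1
```

>>> play_rows:
  steps:
    - [[0,0.5,0],[0,0,0],0]
    - [[0,1,0],[0,0,0],0]
    - [[0,1.5,0],[0,0,0],0]
    - [[0,2,0],[0,0,0],0]
    - [[0,2.5,0],[0,0,0],0]
    - [[0,3,0],[0,0,0],0]
    - [[0,3,0],[0,0,0],0]
    - [[0,3,0],[0,0,0],0]

```text
time_s: 8.0
eef_pos: [0.5658, 0.1388, 0.1156]
tcp_rot: [3.141, -0.0, 3.126]
contact_force: [-0.5, -0.6, -1.0]
finger_gap: 0.004
finger_force: 0.1
```

```bash
python3 - <<'E'
from h import *
I=manip.camera_info("wrist"); im=manip.read_camera("wrist")
im2=manip.read_camera("scene")
print(manip.read_state()["contact_force"],manip.read_state()["eef_pos"])
a=im[:,:,::-1][100:400,130:430]; b=cv2.resize(im2[160:260,260:360,::-1],(600,600),interpolation=2)
cv2.imwrite("pics/c1.png",cv2.resize(np.hstack([cv2.resize(a,(400,400)),cv2.resize(b,(400,400))]),(800,400)))
E
```

```text
[0.0095674  0.37014683 0.09750452] [0.5657352  0.13879961 0.1156025 ]
```

View pics/c1.png

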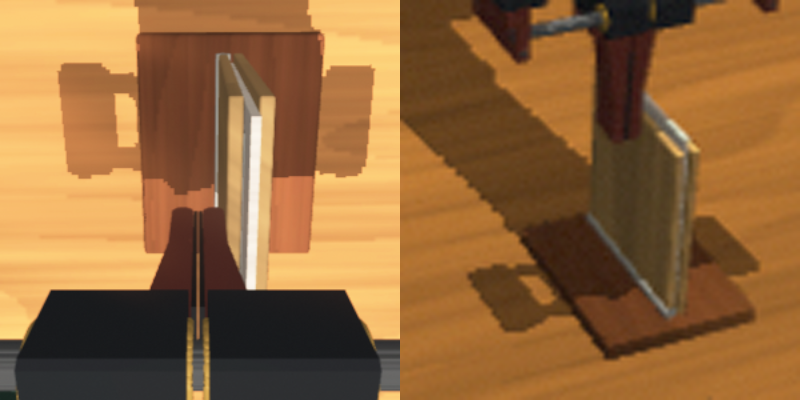

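The cover is nearly upright, with the closed fingers against its outer face. A thin gap to the card is still visible, so I keep pressing until it meets the stop.

>>> play_rows:
  steps:
    - [[0,0.5,0],[0,0,0],0]
    - [[0,1,0],[0,0,0],0]
    - [[0,1.5,0],[0,0,0],0]
    - [[0,2,0],[0,0,0],0]
    - [[0,2.5,0],[0,0,0],0]
    - [[0,3,0],[0,0,0],0]
    - [[0,3,0],[0,0,0],0]
    - [[0,3,0],[0,0,0],0]

```text
time_s: 8.9
eef_pos: [0.5658, 0.1406, 0.1156]
tcp_rot: [-3.141, -0.0, 3.125]
contact_force: [-0.7, -6.2, 2.2]
finger_gap: 0.003
finger_force: 2.7
```

>>> play_rows:
  steps:
    - [[0,0.5,0],[0,0,0],0]
    - [[0,1,0],[0,0,0],0]
    - [[0,1.5,0],[0,0,0],0]
    - [[0,2,0],[0,0,0],0]
    - [[0,2,0],[0,0,0],0]
    - [[0,2,0],[0,0,0],0]
    - [[0,2,0],[0,0,0],0]
    - [[0,2,0],[0,0,0],0]

```text
time_s: 9.7
eef_pos: [0.5658, 0.1408, 0.1156]
tcp_rot: [-3.139, -0.001, 3.124]
contact_force: [-0.9, -9.6, 3.2]
finger_gap: 0.004
finger_force: 4.6
```

The cover is on its stop (force rose to about 6–10 N at y=140.6). I'll back off, open, and go above the perch.

>>> play_rows:
  steps:
    - [[0,-8,0],[0,0,0],0]
    - [[0,-20,0],[0,0,0],0]
    - [[0,-30,-20],[0,0,0],100]
    - [[0,-40,-60],[0,0,0],100]
    - [[5,-60,-100],[0,0,-0.03],100]
    - [[10,-95,-130],[0,0,-0.06],100]
    - [[15,-140,-140],[0,0,-0.06],100]
    - [[25,-185,-140],[0,0,-0.06],100]

```text
time_s: 10.5
eef_pos: [0.5393, -0.0419, 0.2581]
tcp_rot: [3.14, 0.005, -3.096]
contact_force: [1.1, 0.1, -0.0]
finger_gap: 0.513
finger_force: 0.0
```

>>> play_rows:
  steps:
    - [[10,-45,0],[0,0,0],100]
    - [[20,-80,0],[0,0,0],100]
    - [[25,-105,0],[0,0,0],100]
    - [[25,-115,0],[0,0,0],100]
    - [[25,-115,0],[0,0,0],100]
    - [[25,-115,0],[0,0,0],100]
    - [[25,-115,0],[0,0,0],100]
    - [[25,-115,0],[0,0,0],100]

```text
time_s: 11.3
eef_pos: [0.5185, -0.1553, 0.2555]
tcp_rot: [3.141, -0.0, -3.095]
contact_force: [-0.3, -0.7, -0.5]
finger_gap: 0.999
finger_force: 0.0
```

```bash
cat > m3.py <<'E'
from h import *
I=manip.camera_info("wrist"); im=manip.read_camera("wrist"); cv2.imwrite("pics/w2.png",im[:,:,::-1])
p=manip.trace("perch","wrist")[0]["region"]; ig=np.zeros_like(p)
R=manip.trace("clip","wrist")
for d in R:
    ig|=d["region"]
    m=d["region"]; ys,xs=np.nonzero(m)
    print(np.round(d["point"]),round(d["score"],2),xs.min(),xs.max(),ys.min(),ys.max(), "col" ,im[m].mean(0).round(),cv2.minAreaRect(np.c_[xs,ys].astype(np.float32)))
ig=cv2.dilate(ig.astype(np.uint8),np.ones((3,3)))>0
q,f=fit(perch_parts,[(p,ig,I)],[.503,-.158,1.494],[.01,.01,.1]); print(q,f)
print(proj(place(np.array([[0,0,.071],[.0275,0,.123],[-.0275,0,.123],[.0275,.012,.123],[-.0275,-.012,.123]]),q),I).round())
E
python3 m3.py; python3 go.py
```

```text
[278. 184.] 0.97 244 311 158 207 col [48. 43. 40.] ((277.57843017578125, 181.57444763183594), (67.35179901123047, 46.376129150390625), 4.844000339508057)
[404. 190.] 0.74 360 472 155 243 col [52. 48. 45.] ((411.6819763183594, 185.44412231445312), (84.93782043457031, 101.40977478027344), 64.31185150146484)
[532. 228.] 0.69 485 559 169 292 col [135.  85.  57.] ((524.7892456054688, 229.79383850097656), (75.21734619140625, 120.5363540649414), 3.1798300743103027)
[298.  42.] 0.67 275 322 0 81 col [ 65. 129.  72.] ((298.5346374511719, 40.373077392578125), (31.39867401123047, 78.14586639404297), 15.255120277404785)
[ 0.50343119 -0.15707188  1.51585843] 0.05355250488424024
[[278. 173.]
 [311. 189.]
 [244. 182.]
 [313. 175.]
 [243. 197.]]
t 11.45 pos [ 518.2 -156.2  255.6] rot [ 3.141 -0.    -3.096] F [0.3 0.3 0.2] gap 0.9977478937973133 0.0
```

View pics/w2.png

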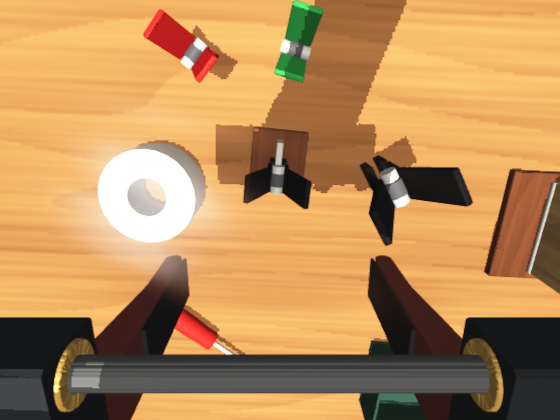

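The wrist view shows the clip's pin at (278,178) with tails spread from x=244 to 311, and the decoy at (395,190) just clear of it. The clip sits about 3 mm nearer the robot than the perch centre, at about (0.500, -0.157).

```bash
python3 go.py 500,-157,95,3.087
```

```text
t 11.45 pos [ 518.2 -156.2  255.6] rot [ 3.141 -0.    -3.096] F [0.3 0.3 0.2] gap 0.9977478937973133 0.0
500,-157,95,3.087 [ 18.3  -0.  160.6] [ 0.  -0.   0.1]
```

>>> play_rows:
  steps:
    - [[10,0,10],[0,0,0.05],82]
    - [[18,0,40],[0,0,0.1],82]
    - [[18,0,70],[0,0,0.1],82]
    - [[18,0,100],[0,0,0.1],82]
    - [[18,0,125],[0,0,0.1],82]
    - [[18,0,145],[0,0,0.1],82]
    - [[18,0,160],[0,0,0.1],82]
    - [[18,0,160],[0,0,0.1],82]

```text
time_s: 12.25
eef_pos: [0.4988, -0.1571, 0.0939]
tcp_rot: [3.141, -0.004, 3.086]
contact_force: [-0.0, 0.3, 0.1]
finger_gap: 0.817
finger_force: 0.0
```

```bash
python3 - <<'E'
from h import *
im=manip.read_camera("wrist"); im2=manip.read_camera("scene")
b=cv2.resize(im2[160:270,130:240,::-1],(400,400),interpolation=2)
cv2.imwrite("pics/c2.png",np.hstack([cv2.resize(im[:,:,::-1][80:380,130:430],(400,400)),b]))
E
python3 go.py 500,-157,95,3.087
```

```text
t 12.35 pos [ 500.2 -157.7   95.9] rot [-3.142 -0.     3.086] F [-0.4 -0.6  0.5] gap 0.8165407251382408 0.0
500,-157,95,3.087 [0.3 0.7 0.9] [-0.    -0.    -0.001]
```

View pics/c2.png

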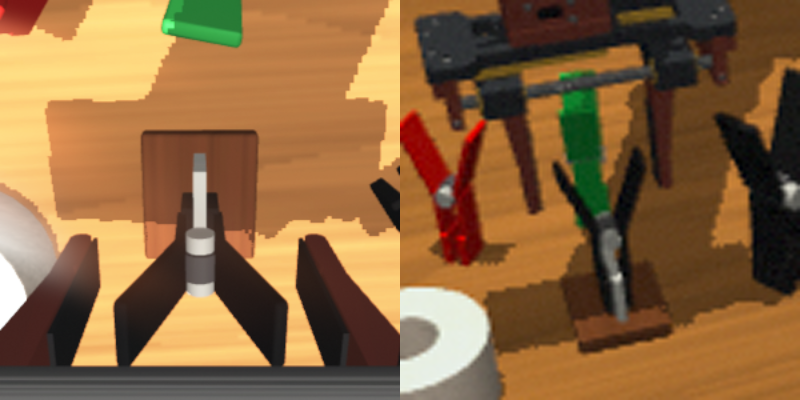

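```bash
python3 - <<'E'
from h import *
I=manip.camera_info("wrist")
for px in ((280,251),(280,276),(280,301),(218,338),(344,338)): print(px,[np.round(back(px,I,z)*1000,1).tolist()[:2] for z in (.071,.075,.123)])
E
```

```text
(280, 251) [[496.5, -157.4], [494.8, -157.3], [474.2, -156.4]]
(280, 276) [[511.6, -158.2], [509.5, -158.1], [485.0, -157.0]]
(280, 301) [[527.3, -159.1], [525.0, -158.9], [496.4, -157.6]]
(218, 338) [[550.0, -197.0], [547.1, -196.0], [512.7, -185.0]]
(344, 338) [[554.2, -122.7], [551.2, -123.3], [515.7, -131.4]]
```

The pin lies at about x = 508 (image rows grow towards +x, so my correction had the wrong sign). I'll shift 8 mm, then squeeze.

>>> play_rows:
  force: 25
  steps:
    - [[-3,0,0],[0,0,0],82]
    - [[-6,0,0],[0,0,0],82]
    - [[-8,0,0],[0,0,0],82]
    - [[-8,0,0],[0,0,0],82]
    - [[-8,0,0],[0,0,0],65]
    - [[-8,0,0],[0,0,0],55]
    - [[-8,0,0],[0,0,0],45]
    - [[-8,0,0],[0,0,0],35]

```text
time_s: 13.15
eef_pos: [0.5079, -0.1581, 0.0956]
tcp_rot: [3.142, -0.0, 3.086]
contact_force: [0.1, 0.0, -0.3]
finger_gap: 0.493
finger_force: 5.9
```

>>> play_rows:
  steps:
    - [[0,0,0],[0,0,0],25]
    - [[0,0,0],[0,0,0],15]
    - [[0,0,0],[0,0,0],5]
    - [[0,0,0],[0,0,0],0]
    - [[0,0,0],[0,0,0],0]
    - [[0,0,0],[0,0,0],0]
    - [[0,0,0],[0,0,0],0]
    - [[0,0,0],[0,0,0],0]

```text
time_s: 13.95
eef_pos: [0.5081, -0.1582, 0.0956]
tcp_rot: [-3.142, 0.0, 3.086]
contact_force: [-0.2, -0.4, -1.1]
finger_gap: 0.197
finger_force: 25.0
```

```bash
python3 - <<'E'
from h import *
im=manip.read_camera("wrist"); im2=manip.read_camera("scene")
b=cv2.resize(im2[160:270,130:240,::-1],(400,400),interpolation=2)
cv2.imwrite("pics/c3.png",np.hstack([cv2.resize(im[:,:,::-1][80:380,130:430],(400,400)),b]))
E
python3 go.py
```

```text
t 14.05 pos [ 508.  -158.2   95.6] rot [ 3.142 -0.     3.086] F [-0.1 -0.3 -0.2] gap 0.19573641933901365 24.989414513111115
```

View pics/c3.png

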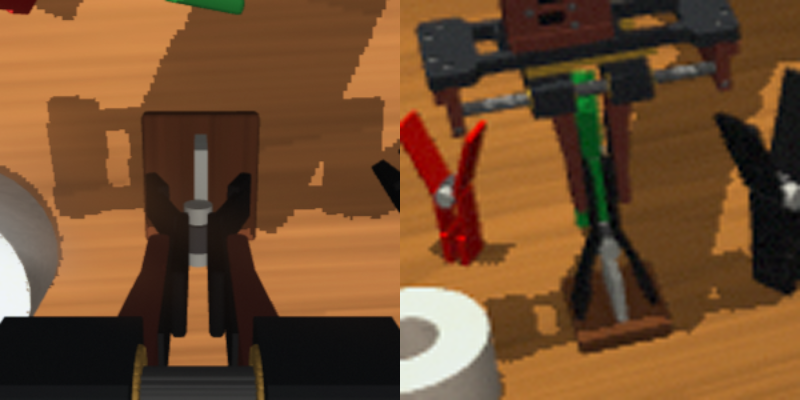

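The clip is squeezed wide open, with both jaws clear of the strip. Now lift straight up and carry it above the holder.

>>> play_rows:
  steps:
    - [[0,0,-4],[0,0,0],0]
    - [[0,0,-12],[0,0,0],0]
    - [[0,0,-25],[0,0,0],0]
    - [[0,0,-45],[0,0,0],0]
    - [[0,0,-70],[0,0,0],0]
    - [[0,0,-100],[0,0,0],0]
    - [[0,0,-130],[0,0,0],0]
    - [[0,0,-160],[0,0,0],0]

```text
time_s: 14.85
eef_pos: [0.5079, -0.1584, 0.2581]
tcp_rot: [3.142, 0.001, 3.085]
contact_force: [0.7, 1.0, -0.5]
finger_gap: 0.197
finger_force: 25.0
```

```bash
python3 go.py 567,155,256,3.127
```

```text
t 14.85 pos [ 507.9 -158.4  258.1] rot [3.142e+00 1.000e-03 3.085e+00] F [ 0.7  1.  -0.5] gap 0.19713745839938063 24.98899608850479
567,155,256,3.127 [-41.4 316.2   2.1] [-0.     0.001 -0.042]
```

>>> play_rows:
  steps:
    - [[0,10,0],[0,0,0],0]
    - [[-5,30,0],[0,0,-0.01],0]
    - [[-10,60,0],[0,0,-0.02],0]
    - [[-15,90,0],[0,0,-0.03],0]
    - [[-20,120,0],[0,0,-0.042],0]
    - [[-25,150,0],[0,0,-0.042],0]
    - [[-30,180,0],[0,0,-0.042],0]
    - [[-35,210,0],[0,0,-0.042],0]

```text
time_s: 15.65
eef_pos: [0.5543, 0.0511, 0.2556]
tcp_rot: [3.142, -0.0, 3.128]
contact_force: [0.2, -0.8, -0.3]
finger_gap: 0.195
finger_force: 25.0
```

>>> play_rows:
  steps:
    - [[-2,30,0],[0,0,0],0]
    - [[-2,55,0],[0,0,0],0]
    - [[-2,75,0],[0,0,0],0]
    - [[-2,90,0],[0,0,0],0]
    - [[-2,100,0],[0,0,0],0]
    - [[-2,106,0],[0,0,0],0]
    - [[-2,106,0],[0,0,0],0]
    - [[-2,106,0],[0,0,0],0]

```text
time_s: 16.45
eef_pos: [0.5583, 0.1545, 0.2557]
tcp_rot: [-3.141, -0.0, 3.127]
contact_force: [-0.0, 0.1, -0.6]
finger_gap: 0.197
finger_force: 25.0
```

```bash
cat > m4.py <<'E'
import sys
from h import *
I=manip.camera_info("wrist"); im=manip.read_camera("wrist"); cv2.imwrite(sys.argv[1],im[:,:,::-1])
s=manip.trace("stand","wrist")[0]["region"]; c=manip.trace("cover","wrist"); c=c[0]["region"] if c else s
ig=np.zeros_like(s); 
for d in manip.trace("clip","wrist"):
    print(np.round(d["point"]),round(d["score"],2)); 
    if d["score"]>.5: ig|=d["region"]
ig=cv2.dilate(ig.astype(np.uint8),np.ones((5,5)))>0
ig[250:]=True
f=lambda p: stand_parts([0,0,0,0.])
print(fit(f,[(s|c,ig,I)],[.566,.155,1.556],[.01,.01,.1]))
E
python3 m4.py pics/w3.png; python3 go.py 567,155,256,3.127
```

```text
[278. 254.] 0.68
[ 45. 144.] 0.55
(array([0.56612977, 0.1556343 , 1.55545193]), np.float64(0.028705683235346613))
t 16.65 pos [558.3 154.7 255.7] rot [-3.141  0.     3.126] F [-0.8 -0.6 -1.2] gap 0.19419754736119882 24.989366233348846
567,155,256,3.127 [-8.7  0.5 -0.3] [-0.     0.    -0.001]
```

View pics/w3.png

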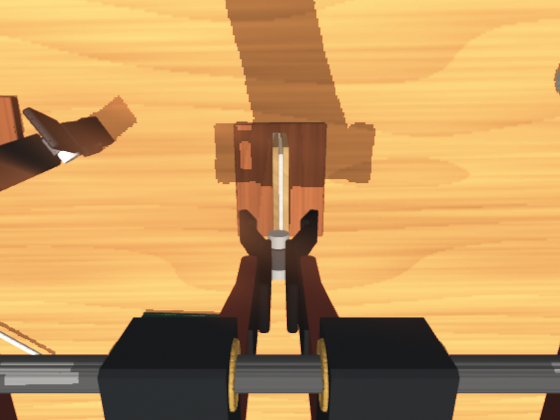

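The view shows the jaws (tips at x=241 and 317) straddling the shut stack, centred at x≈280. The refit puts the stand at (566.1, 155.6), yaw 1.555. Centre and descend gradually.

>>> play_rows:
  steps:
    - [[-4,0.5,0],[0,0,0],0]
    - [[-8,0.8,5],[0,0,0],0]
    - [[-8,0.8,15],[0,0,0],0]
    - [[-8,0.8,28],[0,0,0],0]
    - [[-8,0.8,42],[0,0,0],0]
    - [[-8,0.8,55],[0,0,0],0]
    - [[-8,0.8,64],[0,0,0],0]
    - [[-8,0.8,70],[0,0,0],0]

```text
time_s: 17.45
eef_pos: [0.5657, 0.1561, 0.1843]
tcp_rot: [-3.141, -0.001, 3.128]
contact_force: [-0.3, 1.4, -1.0]
finger_gap: 0.192
finger_force: 25.0
```

```bash
python3 - <<'E'
from h import *
im=manip.read_camera("wrist"); im2=manip.read_camera("scene")
I=manip.camera_info("scene"); t=np.array(manip.read_state()["eef_pos"])
b=cv2.resize(im2[130:260,250:380,::-1],(520,520),interpolation=2)
cv2.imwrite("pics/c4.png",np.hstack([cv2.resize(im[:,:,::-1][100:400,200:360],(277,520)),b]))
u=np.array([.0154,1,0])
for h in (0,-24.6,-76): 
  for o in (-20,0,20): print(h,o,np.round((proj((t+[0,0,h/1000]+u*o/1000)[None],I)-[250,130])*4+[277,0]))
E
python3 go.py
```

```text
0 -20 [[532. 147.]]
0 0 [[563. 141.]]
0 20 [[594. 135.]]
-24.6 -20 [[530. 185.]]
-24.6 0 [[561. 178.]]
-24.6 20 [[591. 172.]]
-76 -20 [[525. 260.]]
-76 0 [[556. 253.]]
-76 20 [[585. 246.]]
t 17.55 pos [565.7 156.  184.6] rot [-3.141e+00 -1.000e-03  3.128e+00] F [ 0.6 -0.2 -0.6] gap 0.19400687759869215 24.98943418264389
```

View pics/c4.png

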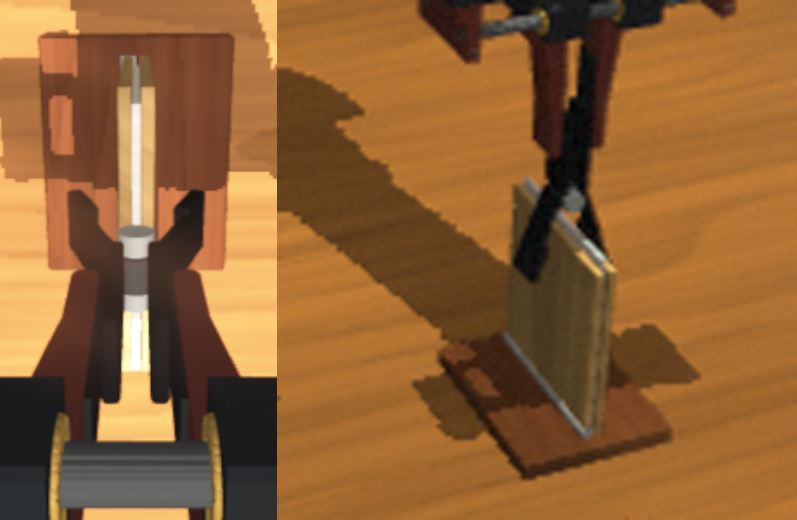

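Both jaws straddle the stack with clearance, and the pin is at about (137,268) in the left crop and (572,200) in the right one. I'll triangulate the pin height before the last few millimetres.

```bash
python3 - <<'E'
from h import *
from scipy.optimize import least_squares
W=manip.camera_info("wrist"); S=manip.camera_info("scene"); t=np.array(manip.read_state()["eef_pos"])
sp=np.array([(572-277)/4+250,200/4+130])
tip=np.array([(530-277)/4+250,278/4+130])
for L in (.012,.014):
    def r(v):
        P=t+v; return np.r_[proj(P[None],W)[0]-[278,254],proj((P+[L,0,0])[None],S)[0]-sp]
    s=least_squares(r,[0,0,-.025]); print(L,s.x*1000,s.fun)
    P=t+s.x; print("tips pred scene crop",(proj(np.array([P+[.012,-.02,-.051],P+[.012,-.024,-.049],P+[.012,.02,-.051]]),S)-[250,130])*4+[277,0])
E
```

```text
0.012 [  1.1440637   -0.87545028 -32.05773755] [ 0.16660211  0.07727556 -0.73929022  0.09490523]
tips pred scene crop [[533.68089944 281.42476449]
 [527.77861731 280.0191308 ]
 [593.52292468 267.28902628]]
0.014 [  0.6943189   -0.91055727 -31.08036984] [ 0.09293794  0.0431943  -0.41398241  0.05298669]
tips pred scene crop [[533.36678113 279.66444139]
 [527.46255013 278.25446976]
 [593.22496804 265.5476906 ]]
```

>>> play_rows:
  steps:
    - [[0,0,0.5],[0,0,0],0]
    - [[0,0,1],[0,0,0],0]
    - [[0,0,1.5],[0,0,0],0]
    - [[0,0,2],[0,0,0],0]
    - [[0,0,2],[0,0,0],0]
    - [[0,0,2],[0,0,0],0]
    - [[0,0,2],[0,0,0],0]
    - [[0,0,2],[0,0,0],0]

```text
time_s: 18.35
eef_pos: [0.5662, 0.1563, 0.1837]
tcp_rot: [3.142, 0.0, 3.128]
contact_force: [0.5, -0.9, -1.2]
finger_gap: 0.192
finger_force: 25.0
```

```bash
python3 go.py; python3 -c "
from rig import manip
print(manip.finish_job())"
```

```text
t 18.35 pos [566.2 156.3 183.7] rot [3.142 0.    3.128] F [ 0.5 -0.9 -1.2] gap 0.19223310699228013 24.989435970783234
the job is handed in; nothing more can be done
None
```

I shut the cover onto its stop and handed the job in at 18.4 s with the clip still held squeezed open astride the middle of the holder's top edge. By my estimate the jaw tips are 25–30 mm below the edge, with about 4 mm clear on each side; the bystanders were not touched. The outcome of the judging was not shown.

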